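Hold the set collar on the flat of a tube carousel's shaft

ROBOT

A 6-joint arm with a two-finger parallel gripper is mounted at the origin on the work surface. World frame = base frame: x ahead of the robot, y to its left, z up, the work surface at z = 0. Lengths are in m, angles in rad, forces in N, time in s.
With the tool pointing down it reaches from about 0.35 to 0.85 m from the base axis. Payload 8.1 kg.
Tool frame: the origin (TCP) lies at the very end of the fingers, on their centre line; the grasp point (between the pads) lies 19 mm behind it; z points along the fingers, y is the line along which they close (so a half turn about z gives the same grasp; the last joint's range is limited). The gripper opens to 93 mm and grips with 3 to 60 N. Pads are 15 mm wide; open, the fingers measure 128 mm over their backs; the gripper's body (75 mm by 188 mm) begins 65 mm behind the grasp point.
Start: joints at [1.192, 0.13, 1.488, -0, 1.523, -0.085], TCP at [0.174, 0.574, 0.188] pointing down, gripper open.
Joint ranges: [-2.96, 2.96], [-0.89, 2.26], [0.02, 2.5], [-1.34, 4.48], [0, 2.73], [-2.66, 2.66]. Speed limits (rad/s): [2.39, 2.39, 2.79, 3.14, 3.14, 3.14].

INTERFACE

Orientations are given as a rotation vector (axis times angle).
In Python, from plant import monitor, eyes, ticket gives the robot as it stands.
- The arm moves only by the tool arm_command, never from a script. Its argument "deltas" is a list that holds one entry, the list of rows, each a list of 6 numbers: the shift along the world's x, y, z in cm, then the turn, a rotation vector about the world's x, y, z in degrees. In form: [[[tx, ty, tz, rx, ry, rz], ...]]. A call has 1 to 12 rows; each row shifts and turns the commanded pose from where the row before left it; what a row does not reach is not made up. A row lasts 1/12 s, in which the tool goes at most 41.7 mm and 7.16 degrees, less where a joint would pass 70% of its speed; a pose out of reach is approached as far as the arm can. A call is refused whole if a number of a shift passes 4.17 or a number of a turn 7.16, either way. A call with a gripper value outside its range is refused whole. "gripper" is the opening, from -1 (shut) to 1 (fully open), set as the call begins (left out, the last holds). The fingers move at their own pace and stop on an object; "squeeze" is the grip in N (left out, the last holds). Time passes only in rows, so rows that do not move let the fingers close. It gives the time, the measured TCP pose, the force, the opening and the grip force at its end, in the units of the state.
- monitor.read_state(): the state, without advancing time (a new reading comes with each control period).
- eyes.read_camera(name): name is "scene" or "top" or "wrist"; returns the picture (420x560x3 uint8, blue, green, red); there is no depth.
- eyes.camera_model(name): a dict with "fx", "fy", "cx", "cy" (pixels), "k1" (the pictures are not rectified: a ray, as slopes to the right and down, at radius r is drawn at 1 + k1 r^2 times it, then the intrinsics apply), "rvec" (rotation vector, rad) and "tvec" (3), from world to camera coordinates, as OpenCV has them. Camera axes: x right, y down, z forward; pixel columns grow to the right and rows downward; lengths in m; the calibration is good to about 2 mm. A picture is of the moment at which its call begins: read the wrist's pose just before it. camera_model takes no time and is no camera call; for the wrist camera it gives the pose at the moment of the call.
- ticket.close_job(): hands the job in; it is judged then, once.
The state is a dict: "t": time; "q": joint angles; "dq": joint speeds; "joint_torque": joint torques, N m; "tool_pos": TCP position; "orientation": TCP orientation; "force": force on the tool from outside, world axes, zero at the start; "wrist_torque": the same for the moment, N m; "opening": finger opening in m; "gripper_force": force on a finger pad.
Only numpy, scipy, OpenCV 4.12 (cv2) and the standard library are available. Lean on these libraries where they do the work, as an engineer would, in place of code of your own. Each camera call takes 0.05 s, during which the arm holds its last target. There are 200 camera calls.

TASK

Get the tube carousel's drive ready for its wheel: turn the upright shaft until the flat on it squarely faces the red home mark on the housing, with your fingers pinching the shaft across that flat so that you feel you have it. Then slip the loose aluminium collar over the shaft and hold it level with its black thumbscrew squarely over the flat and about half-way up it, well clear of the housing, so that I can tighten the screw. Finish while still holding it there, with the flat still facing the mark, and leave the other things on the table where they are.

Things in the scene. Friction and masses are not known exactly. Their poses are not given: they have to be found in the camera images.
- drive: fixed white and grey drive unit of the tube carousel, 190 x 160 mm, housing top 62 mm above the table, with a round aluminium boss (52 mm across, top at 70 mm) from which the shaft stands up. Origin on the table, on the shaft's axis; z up, x horizontal towards the red home mark
- home_mark (a point): middle of the red line painted on the housing's top (45 mm long, running straight away from the shaft, with a wider red bar at its outer end), 60 mm from the shaft's axis, on the drive's x axis
- shaft (a joint): turn of the upright shaft, rad, anticlockwise from above positive; 0 when its flat squarely faces the home mark. It turns stiffly (about 0.06 N m) and stays where it is left
- shaft_tip (a point): centre of the shaft's top end, 140 mm above the table. The shaft is dark steel, 16 mm thick; from 36 mm below the tip up to the tip it is D-shaped, with one flat; the last 3 mm are chamfered. Below that it is fully round
- shaft_flat: the bright flat milled on the dark shaft, 12 mm wide and 33 mm high, from 104 to 137 mm above the table. Origin in the middle of its surface, 5.2 mm from the shaft's axis; x points straight out of the flat, z up. The shaft measures 13 mm across the flat, 16 mm elsewhere; fingers that reach below the flat close on the full round instead
- collar: loose aluminium set collar, 36 mm across, 20 mm high, bore 19 mm, lying flat on the table, about 90 g, with a thumbscrew standing out of one side. Origin in the middle of its underside; z along the bore (up), x towards the thumbscrew. It can be gripped across its 36 mm, at right angles to the thumbscrew
- thumbscrew (a point): middle of the thumbscrew's black knob (16 mm across, 12 mm long), 27 mm out from the collar's axis along its x, 10 mm above its underside
- tube_wheel: bystander: white two-deck tube wheel, 190 mm across, 44 mm high, lying flat; origin under its centre
- tube_rack: bystander: blue rack 70 x 150 mm with red-capped tubes, 104 mm high; origin under its centre
- carton: bystander: white open carton 160 x 210 x 90 mm with red-capped tubes; origin under its centre
- sanitiser: bystander: clear pump bottle, 72 mm across, 198 mm high; origin under its centre
- tissues: bystander: purple tissue pack 120 x 190 x 55 mm; origin under its centre
- phone: bystander: black phone 155 x 75 x 9 mm; origin under its centre
- label_roll: bystander: roll of white labels, 84 mm across, 30 mm high, lying flat; origin under its centre
- screwdriver: bystander: yellow-handled screwdriver, 170 mm long, lying flat
Things that resemble listed ones, but are neither listed nor needed, are in the scene too. Several things have the shape of the collar; the one meant has the colours described above.

How it is judged:
On the way, in this order (a step that is already met when the one before it is completed fails the run):
1. the flat faces the home mark and the fingers are pinched on it (value of joint shaft between -0.17 and 0.17 rad and contact force between the fingers and shaft_flat above 3 N), for 0.2 s.
2. the collar is round the shaft, level (horizontal distance between collar and shaft_tip below 0.004 m and z of collar in the frame of shaft_tip below -0.012 m and angle between collar's own z axis and vertical below 0.15 rad), for 0.1 s.
At the end, for the whole second after the job is handed in: Flat facing the home mark within 0.2 rad; collar round the shaft, within 4 mm of its axis, level within 0.15 rad, still, gripped with over 2 N; thumbscrew over the flat within 6 mm sideways and 12 mm of its middle in height, so only the fingers carry it (all of step 2 and value of joint shaft between -0.2 and 0.2 rad and y of thumbscrew in the frame of shaft_flat between -0.006 and 0.006 m and x of thumbscrew in the frame of shaft_flat above 0.012 m and z of thumbscrew in the frame of shaft_flat between -0.012 and 0.012 m and contact force between the fingers and collar above 2 N and linear speed of collar below 0.02 m/s); the arm keeps its last pose, push and grip.
It fails at once if another thing on the table is shoved more than 30 mm or knocked over (distance of any of tube_wheel, tube_rack, carton, sanitiser, tissues, phone, label_roll, screwdriver from where it was at the start of the episode above 0.03 m or angle between any of sanitiser, tube_rack's own z axis and vertical above 0.5 rad).
It also fails if it takes over 54 s, if anything falls off the work surface, if the arm or the gripper's body presses on something with over 40 N, if the wrist force passes 120 N, or if a joint passes its speed limit or range.

## Working session

There is one attempt and no reset: what is moved stays moved. The work goes in short steps, Python scripts to look and compute and a tool call to move; the robot and the scene stay as the last step left them, time stands still between calls to the robot, and variables do not carry over. Pictures are saved under pics/ and viewed, at most 10 in all, crops included, and the job is handed in when it is done.

Besides the shell and the picture viewer there is one more tool, called after "Request:" by a JSON object that holds its "fn" and its "kwargs", one argument or row to a line. arm_command: Moves the arm, as the interface text tells. Its arguments: {"type":"object","properties":{"deltas":{"type":"array"},"gripper":{"type":"number"},"squeeze":{"type":"number"}},"required":["deltas"]}

```bash
mkdir -p pics; ls; cat > h.py <<'E'
import numpy as np, cv2
from plant import monitor, eyes, ticket
def save(name,fn):
    im=eyes.read_camera(name); cv2.imwrite('pics/'+fn,im); return im
def ray(m,px):
    p=(np.array(px,float)-[m['cx'],m['cy']])/[m['fx'],m['fy']]
    s=p.copy()
    for _ in range(20): s=p/(1+m['k1']*(s@s))
    R=cv2.Rodrigues(np.array(m['rvec'],float))[0]; t=np.array(m['tvec'],float).ravel()
    d=R.T@np.array([s[0],s[1],1]); return -R.T@t, d/np.linalg.norm(d)
def atz(m,px,z):
    o,d=ray(m,px); return o+d*(z-o[2])/d[2]
def tri(obs):
    A=np.zeros((3,3));b=np.zeros(3);L=[]
    for m,px in obs:
        o,d=ray(m,px);P=np.eye(3)-np.outer(d,d);A+=P;b+=P@o;L.append((o,P))
    x=np.linalg.solve(A,b); return x,[np.linalg.norm(P@(x-o)) for o,P in L]
def proj(m,X):
    R=cv2.Rodrigues(np.array(m['rvec'],float))[0]; c=R@np.array(X)+np.array(m['tvec']).ravel()
    s=c[:2]/c[2]; s=s*(1+m['k1']*(s@s)); return s*[m['fx'],m['fy']]+[m['cx'],m['cy']]
E
python3 - <<'E'
from h import *
a=save('scene','scene0.png');b=save('top','top0.png')
for n in('scene','top'):
    m=eyes.camera_model(n);print(n,m, ray(m,(280,210)))
print(monitor.read_state())
E
```

```text
pics
scene {'fx': 422.57643228756837, 'fy': 422.57643228756837, 'cx': 285.79626622099, 'cy': 206.34645005800886, 'k1': 0.037874589858284444, 'rvec': array([ 2.24267185,  0.76177832, -0.30788999]), 'tvec': array([-0.4258082 , -0.15284957,  1.5291574 ])} (array([ 1.05803441, -0.69980524,  0.96635075]), array([-0.43461697,  0.55791156, -0.7069956 ]))
top {'fx': 489.23573721924606, 'fy': 489.23573721924606, 'cx': 275.8234342999298, 'cy': 206.83679480953413, 'k1': -0.12631076855725337, 'rvec': array([ 2.19883449, -2.15541222,  0.09737099]), 'tvec': array([-0.02302666,  0.53534651,  1.5640278 ])} (array([ 0.39643635, -0.0112531 ,  1.60499864]), array([ 0.08144578, -0.0093522 , -0.99663389]))
{'t': 0.1, 'q': array([ 1.19160579e+00,  1.31071333e-01,  1.48916274e+00,  1.17000246e-05,
        1.52300334e+00, -8.53810156e-02]), 'dq': array([ 8.45186915e-06, -1.20940725e-03, -2.56580584e-03, -7.95527927e-05,
       -1.69668180e-04, -1.46214102e-03]), 'joint_torque': array([ 6.47980432e-04, -5.61336350e+01, -4.93100417e+01,  7.69376359e-02,
        2.89588451e-02, -6.38796109e-05]), 'tool_pos': array([0.17351497, 0.57377644, 0.18660514]), 'orientation': array([-4.59800357e-01, -3.10736728e+00,  2.50965741e-03]), 'force': array([0.6534768 , 1.05649687, 0.60320081]), 'wrist_torque': array([-0.01314348,  0.01999569,  0.02864938]), 'gripper_force': 0.0, 'opening': 0.09307157005023187}
```

View pics/scene0.png

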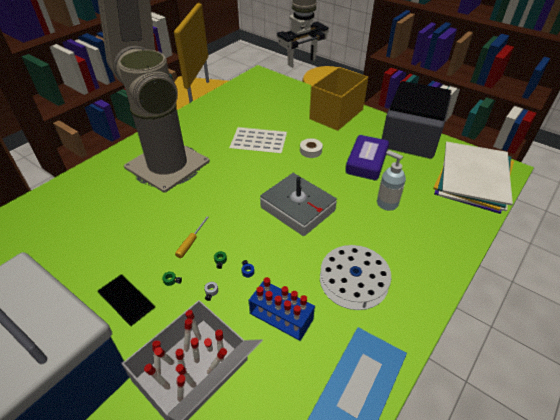

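View pics/top0.png

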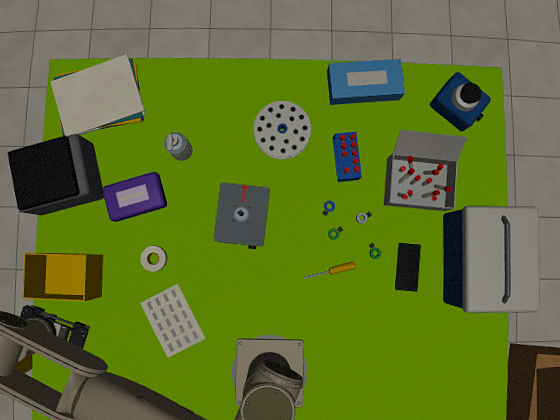

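The scene view shows the drive at about (298,200) with its red mark near (315,208). There are four collar-like things:

| Thing | Scene pixel | Top pixel |
|---|---|---|
| green | (170,279) | (375,253) |
| green | (221,258) | (334,234) |
| blue | (248,270) | (329,207) |
| aluminium | (211,289) | (363,217) |

I choose the aluminium one and will check it in a close crop.

```bash
python3 - <<'E'
from h import *
a=cv2.imread('pics/scene0.png');b=cv2.imread('pics/top0.png')
def c(im,x,y,w=50,h=38): return cv2.resize(im[y:y+h,x:x+w],(400,300),interpolation=cv2.INTER_CUBIC)
cv2.imwrite('pics/crop1.png',np.vstack([np.hstack([c(a,275,170),c(a,190,270)]),np.hstack([c(b,218,180),c(b,340,198)])]))
E
```

```text
(no output)
```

View pics/crop1.png

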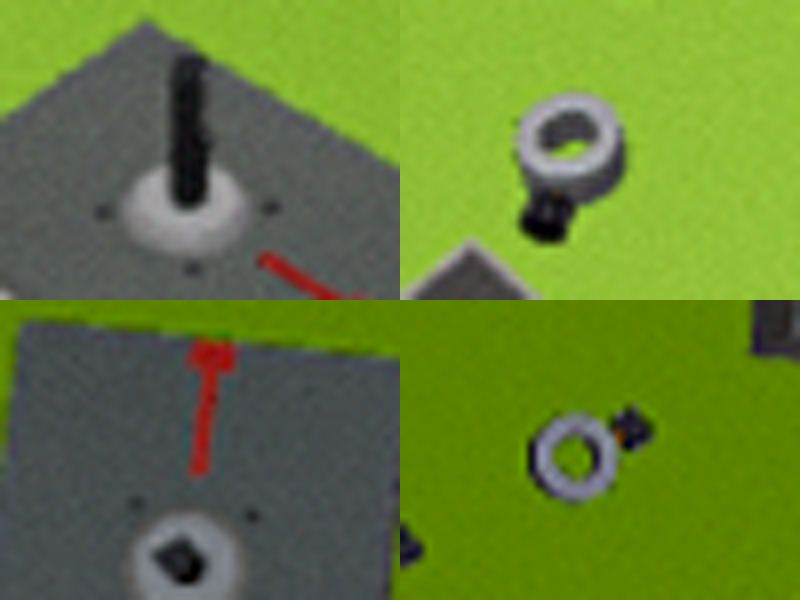

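The close crop confirms the bright aluminium ring with the black knob: collar centre about (363,218) in the top view and knob about (369,214). Next I locate everything roughly.

```bash
python3 - <<'E'
from h import *
S=eyes.camera_model('scene');T=eyes.camera_model('top');W=eyes.camera_model('wrist')
f=lambda x0,y0,x,y:(x0+x/8-.5,y0+y/7.895-.5)
st=f(275,170,190,60);print('tip',atz(S,st,.14),tri([(S,st),(T,f(218,180,172,555-300))]))
cs=f(190,270,568-400,136);ct=f(340,198,575-400,458-300)
print('collar top',tri([(S,cs),(T,ct)]),atz(T,ct,.02),atz(S,cs,.02))
ks=f(190,270,146,216);kt=f(340,198,633-400,430-300)
print('knob',tri([(S,ks),(T,kt)]),atz(T,kt,.01),atz(S,ks,.01))
mi=atz(T,f(218,180,199,470-300),.062);mo=atz(T,f(218,180,213,345-300),.062);print('mark',mi,mo)
print('wrist',ray(W,(280,210)),W['fx'],monitor.read_state()['tool_pos'])
for n,m,p in(('wheel',T,(282,129)),('rack',T,(347,157)),('sanit',T,(177,146)),('screwdr',T,(342,268)),('carton',T,(420,182)),('phone',T,(407,267)),('label',T,(153,258))): print(n,atz(m,p,.05))
E
```

```text
tip [0.50756028 0.09617445 0.14      ] (array([0.50764694, 0.09756607, 0.13922422]), [np.float64(0.0008713135720089194), np.float64(0.0008713135720088878)])
collar top (array([ 0.50632653, -0.29308515,  0.01687189]), [np.float64(0.0008337731545251), np.float64(0.000833773154525171)]) [ 0.50666968 -0.29191025  0.02      ] [ 0.50754085 -0.29500279  0.02      ]
knob (array([ 0.51916624, -0.31787462,  0.01048761]), [np.float64(0.0004389848262610922), np.float64(0.00043898482626107997)]) [ 0.51949729 -0.31763937  0.01      ] [ 0.51857283 -0.31798587  0.01      ]
mark [0.54865795 0.09408502 0.062     ] [0.59935956 0.08984659 0.062     ]
wrist (array([0.10618016, 0.59481616, 0.3844296 ]), array([ 0.25562015, -0.08907518, -0.96266502])) 339.67732250601375 [0.17351497 0.57377644 0.18660514]
wheel [ 0.78742056 -0.02734536  0.05      ]
rack [ 0.69974154 -0.23924797  0.05      ]
sanit [0.72526255 0.3125316  0.05      ]
screwdr [ 0.34294178 -0.22596593  0.05      ]
carton [ 0.62364375 -0.47849487  0.05      ]
phone [ 0.34889513 -0.43506898  0.05      ]
label [0.36171632 0.37612453 0.05      ]
```

Tip at (0.508, 0.097, 0.139), collar at (0.507, −0.292) and knob at (0.519, −0.318). The heights are right. The home direction is about −4.7°. I move above the shaft to see its flat.

Request:
{"fn": "arm_command", "kwargs": {
  "deltas": [
    [[2.1,-3.2,0.7,0,0,-6],[2.1,-3.2,0.7,0,0,-6],[2.1,-3.2,0.7,0,0,-6],[2.1,-3.2,0.7,0,0,-6],[2.1,-3.2,0.7,0,0,-6],[2.1,-3.2,0.7,0,0,-6],[2.1,-3.2,0.7,0,0,-6],[2.1,-3.2,0.7,0,0,-6],[2.1,-3.2,0.7,0,0,-6],[2.1,-3.2,0.7,0,0,-6],[2.1,-3.2,0.7,0,0,-6],[2.1,-3.2,0.7,0,0,-6]]
  ],
  "gripper": 0.0
}}

```text
t: 1.1
tool_pos: [0.4262, 0.1885, 0.2716]
orientation: [-2.204, -2.238, 0.0]
force: [0.3, -0.2, -0.1]
opening: 0.0464
gripper_force: 0.0
```

Request:
{"fn": "arm_command", "kwargs": {
  "deltas": [
    [[2.0,-3.0,0,0,0,-6],[2.0,-3.0,0,0,0,0],[0,0,0,0,0,0],[0,0,0,0,0,0]]
  ]
}}

```text
t: 1.43
tool_pos: [0.4661, 0.1287, 0.2708]
orientation: [-2.316, -2.121, 0.002]
force: [-1.0, 0.8, 0.0]
opening: 0.0466
gripper_force: 0.0
```

```bash
cat >> h.py <<'E'
from scipy.spatial.transform import Rotation as Ro
def st():
    s=monitor.read_state();R=Ro.from_rotvec(s['orientation']).as_matrix();y=R[:,1]
    print('t%.2f'%s['t'],'pos',s['tool_pos'].round(4),'psi %.1f'%np.degrees(np.arctan2(y[1],y[0])),'z',R[:,2].round(3),'q',np.round(s['q'],2),'F',s['force'].round(1),'op %.4f gf %.1f'%(s['opening'],s['gripper_force']));return s
E
python3 - <<'E'
from h import *
st();W=eyes.camera_model('wrist');a=save('wrist','w1.png')
np.save('w1m.npy',W,allow_pickle=True)
p=proj(W,[.5076,.0970,.14]);print(p,ray(W,(280,210)));x,y=np.clip(p.astype(int)-[50,38],0,[460,344])
c=cv2.resize(a[y:y+75,x:x+100],(800,600),interpolation=cv2.INTER_CUBIC)
print(x,y);cv2.imwrite('pics/w1c.png',c)
E
```

```text
t1.43 pos [0.4661 0.1287 0.2708] psi -5.0 z [-0.001 -0.    -1.   ] q [ 0.16 -0.21  1.67  0.    1.68  0.25] F [-1.   0.8  0. ] op 0.0466 gf 0.0
[326.95648341 216.15628493] (array([0.47267599, 0.1993676 , 0.4686497 ]), array([-0.03437821, -0.268869  , -0.96256304]))
276 178
```

View pics/w1c.png

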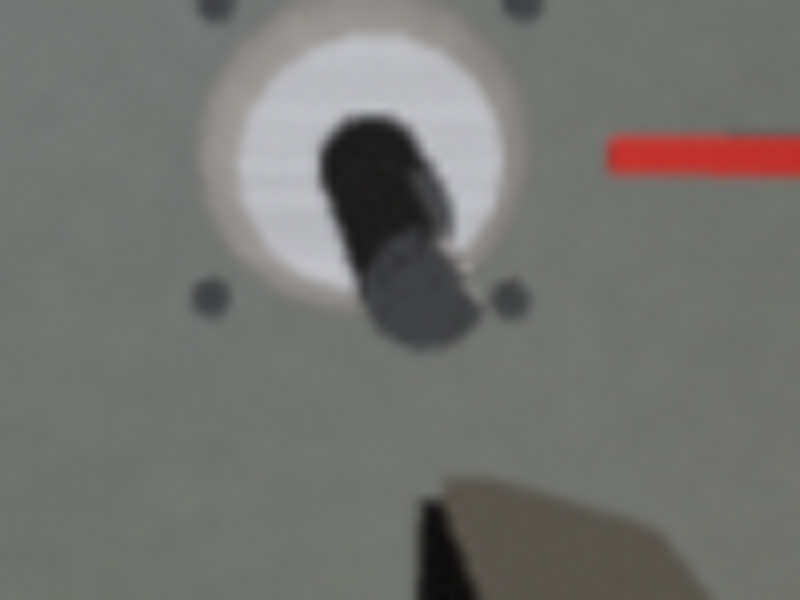

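The wrist crop shows the tip disc centred near (425,290). Its chord runs from (412,232) to (480,305), so the flat faces up and to the right, while the red mark at y≈155 points right. I compute the angles.

```bash
python3 - <<'E'
from h import *
W=np.load('w1m.npy',allow_pickle=True).item();T=eyes.camera_model('top');S=eyes.camera_model('scene')
g=lambda x,y:(276+x/8-.5,178+y/8-.5)
a=atz(W,g(412,232),.138);b=atz(W,g(480,305),.138);print(a,b,np.linalg.norm(a-b))
d=b-a;print('normal deg',np.degrees(np.arctan2(d[0],-d[1])), 'axis est',(a+b)[:2]/2-5.2e-3*np.array([-d[1],d[0]])/np.linalg.norm(d[:2]))
print('disc c',atz(W,g(425,290),.14),tri([(W,g(425,290)),(S,(298.2,177.2))]))
# boss circle
print('boss top',atz(W,g(370,165),.07))
m1=atz(W,g(610,155),.062);m2=atz(W,g(800,155),.062);print(m1,m2)
im=cv2.imread('pics/w1.png').astype(int);red=(im[:,:,2]>120)&(im[:,:,1]<90)
n,l,s,c=cv2.connectedComponentsWithStats(red.astype(np.uint8));print(s)
i=1+np.argmax(s[1:,4]);ys,xs=np.nonzero(l==i)
P=np.array([atz(W,(x,y),.062)[:2] for x,y in zip(xs,ys)]);k=P[P[:,0]<P[:,0].min()+.038]
print('red ends',P.min(0),P.max(0),'line fit',np.degrees(np.arctan(np.polyfit(k[:,0],k[:,1],1)[0])),k.mean(0))
E
```

```text
[0.50841139 0.10652714 0.138     ] [0.51649119 0.09618207 0.138     ] 0.013126450261973692
normal deg 37.99085844066715 axis est [0.50835312 0.09815382]
disc c [0.50941425 0.09938256 0.14      ] (array([0.50817111, 0.09799442, 0.13843103]), [np.float64(0.001681991783817935), np.float64(0.0016819917838178274)])
boss top [0.5100146  0.09845576 0.07      ]
[0.54766752 0.09479325 0.062     ] [0.57684165 0.09224371 0.062     ]
[[     0      0    560    420 234887]
 [   352    190     44     15    313]]
red ends [0.5478775  0.08114834] [0.60085879 0.09969672] line fit -4.956641359060398 [0.56639493 0.09299573]
```

The axis is at about (0.509, 0.098), the mark at −5° and the flat normal at +38°. I align the fingers to the flat above the shaft.

Request:
{"fn": "arm_command", "kwargs": {
  "deltas": [
    [[0.6,-0.45,-1,0,0,6.2],[0.6,-0.45,-1,0,0,6.2],[0.6,-0.45,-1,0,0,6.2],[0.6,-0.45,-1,0,0,6.2],[0.6,-0.45,-1,0,0,6.2],[0.6,-0.45,-1,0,0,6.2],[0.6,-0.45,-1,0,0,6.2],[0.1,0.05,0,0,0,0],[0,0,0,0,0,0],[0,0,0,0,0,0]]
  ]
}}

```text
t: 2.32
tool_pos: [0.5084, 0.1005, 0.2021]
orientation: [1.366, 2.829, 0.001]
force: [0.5, -0.9, 0.5]
opening: 0.0465
gripper_force: 0.0
```

```bash
python3 - <<'E'
from h import *
st();W=eyes.camera_model('wrist');a=save('wrist','w2.png')
np.save('w2m.npy',W,allow_pickle=True)
p=proj(W,[.509,.098,.14]);print(p)
x,y=np.clip(p.astype(int)-[80,75],0,[400,300])
print(x,y);cv2.imwrite('pics/w2c.png',cv2.resize(a[y:y+120,x:x+160],(800,600),interpolation=cv2.INTER_CUBIC))
E
```

```text
t2.32 pos [0.5084 0.1005 0.2021] psi 38.4 z [ 0.  0. -1.] q [ 0.1  -0.1   1.69  0.    1.55 -0.57] F [ 0.5 -0.9  0.5] op 0.0465 gf 0.0
[281.50162141 210.01918864]
201 135
```

View pics/w2c.png

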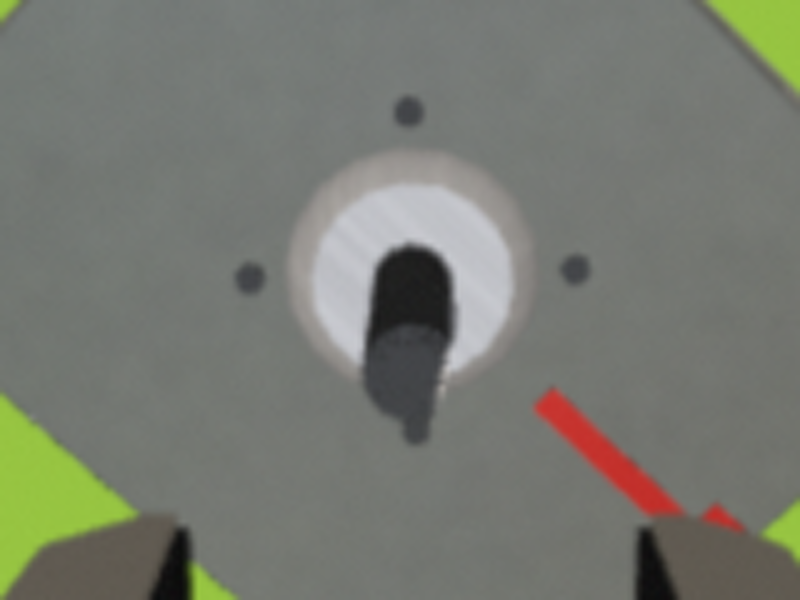

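Here the flat is on the right of the tip, with its chord from about (447,332) to (433,412), so it is nearly square to the fingers. I check the angle and the axis.

```bash
python3 - <<'E'
from h import *
W=np.load('w2m.npy',allow_pickle=True).item();V=np.load('w1m.npy',allow_pickle=True).item()
g=lambda x,y:(201+x/5-.5,135+y/5-.5)
a=atz(W,g(447,332),.138);b=atz(W,g(433,412),.138);d=b-a
print(a,b,np.linalg.norm(d),np.degrees(np.arctan2(d[0],-d[1])),'axis est',(a+b)[:2]/2-5.2e-3*np.array([-d[1],d[0]])/np.linalg.norm(d[:2]))
print('left edge',atz(W,g(364,375),.138), 'boss',atz(W,g(412,284),.07), 'tri tip',tri([(W,g(404,373)),(V,(276+425/8-.5,178+290/8-.5))]))
E
```

```text
[0.50989659 0.10761123 0.138     ] [0.51644534 0.09584502 0.138     ] 0.013465874672716567 29.09912114055261 axis est [0.50862731 0.09919925]
left edge [0.5039311  0.09380944 0.138     ] boss [0.51004908 0.09839691 0.07      ] tri tip (array([0.51074321, 0.09550476, 0.12692438]), [np.float64(0.00016059315737469937), np.float64(0.00016059315737477825)])
```

Request:
{"fn": "arm_command", "kwargs": {
  "deltas": [
    [[0.05,-0.2,-2,0,0,-5],[0,0,-2.5,0,0,0],[0,0,-2.5,0,0,0],[0,0,-1.5,0,0,0],[0,0,-0.6,0,0,0],[0,0,0,0,0,0]]
  ]
}}

```text
t: 2.87
tool_pos: [0.5081, 0.0976, 0.1096]
orientation: [-1.486, -2.766, 0.002]
force: [-1.5, 0.0, -0.6]
opening: 0.0465
gripper_force: 0.0
```

Request:
{"fn": "arm_command", "kwargs": {
  "deltas": [
    [[0,0,0,0,0,0],[0,0,0,0,0,0],[0,0,0,0,0,0],[0,0,0,0,0,0],[0,0,0,0,0,0],[0,0,0,0,0,0],[0,0,0,0,0,0],[0,0,0,0,0,0]]
  ],
  "gripper": -1,
  "squeeze": 30
}}

```text
t: 3.53
tool_pos: [0.5092, 0.0973, 0.1106]
orientation: [-1.485, -2.768, 0.0]
force: [0.6, 0.4, -0.2]
opening: 0.001
gripper_force: 0.0
```

```bash
python3 -c "
from h import *
s=st();print(s['wrist_torque'])"
```

```text
t3.53 pos [0.5092 0.0973 0.1106] psi 33.6 z [-0.  0. -1.] q [ 0.09 -0.04  1.81  0.    1.38 -0.5 ] F [ 0.6  0.4 -0.2] op 0.0010 gf 0.0
[-0.05621202  0.00430327 -0.01086131]
```

The fingers shut to 1 mm with nothing between them, so I look.

```bash
python3 - <<'E'
from h import *
W=eyes.camera_model('wrist');np.save('w3m.npy',W,allow_pickle=True);w=save('wrist','w3.png');a=save('scene','s3.png')
print(proj(W,monitor.read_state()['tool_pos']),proj(W,[.509,.098,.14]))
S=eyes.camera_model('scene');print(proj(S,[.509,.098,.14]),proj(S,[.509,.098,.11]))
c1=cv2.resize(w[170:290,200:360],(400,300),interpolation=cv2.INTER_CUBIC)
c2=cv2.resize(a[150:225,250:350],(400,300),interpolation=cv2.INTER_CUBIC)
cv2.imwrite('pics/c3.png',np.hstack([c1,c2]))
E
```

```text
[282.69712994 233.6259805 ] [283.04868645 251.09204135]
[298.99555971 176.97895334] [298.6930482  184.46821599]
```

View pics/c3.png

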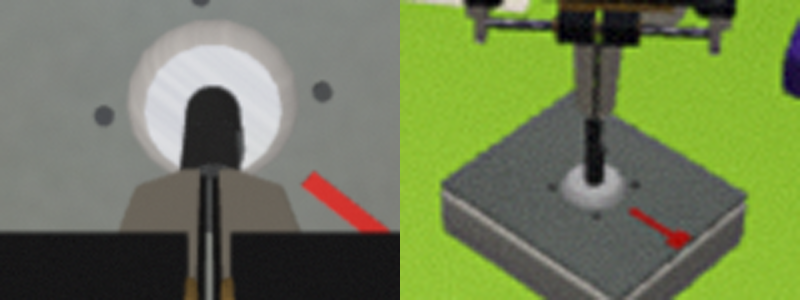

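```bash
python3 - <<'E'
from h import *
W3=np.load('w3m.npy',allow_pickle=True).item();W1=np.load('w1m.npy',allow_pickle=True).item();W2=np.load('w2m.npy',allow_pickle=True).item();S=eyes.camera_model('scene');T=eyes.camera_model('top')
b3=(200+213/2.5-.5,170+108/2.5-.5);b1=(276+370/8-.5,178+165/8-.5);b2=(201+412/5-.5,135+284/5-.5)
for n,m,p in(('w1',W1,b1),('w2',W2,b2),('w3',W3,b3)):print(n,atz(m,p,.07))
print('boss tri',tri([(W1,b1),(W2,b2),(W3,b3)]))
bs=(275+187/8-.5,170+200/7.895-.5);print('scene boss',atz(S,bs,.07),'top',atz(T,(218+188/8-.5,180+265/7.895-.5),.07))
print('boss/scene tri',tri([(S,bs),(W2,b2)]))
w=cv2.imread('pics/w3.png');a=cv2.imread('pics/s3.png')
cv2.imwrite('pics/c4.png',np.hstack([cv2.resize(w[190:290,245:325],(400,500),interpolation=cv2.INTER_CUBIC),cv2.resize(a[150:200,278:318],(400,500),interpolation=cv2.INTER_CUBIC)]))
E
```

```text
w1 [0.5100146  0.09845576 0.07      ]
w2 [0.51004908 0.09839691 0.07      ]
w3 [0.50943019 0.09946941 0.07      ]
boss tri (array([0.51064242, 0.09741139, 0.06387012]), [np.float64(0.0004960342918598827), np.float64(0.0002609017552031773), np.float64(0.0006055850238256365)])
scene boss [0.50997232 0.09439336 0.07      ] top [0.50973255 0.09688766 0.07      ]
boss/scene tri (array([0.50941939, 0.09728285, 0.06752522]), [np.float64(0.0011862088546723039), np.float64(0.0011862088546722212)])
```

View pics/c4.png

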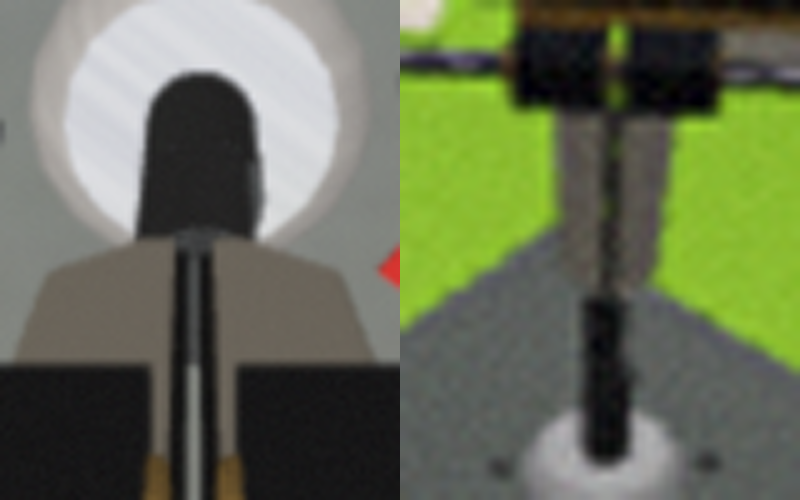

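In the crop, the shaft's top disc shows through the closed gap at crop rows 230–365. The fingertips end near wrist row 238 and scene row 179. That puts the real fingertips at z≈0.135–0.14, roughly 25 mm above the reported TCP, so they closed over the tip. I open, go 20 mm lower and feel again. This stays clear of the boss either way.

Request:
{"fn": "arm_command", "kwargs": {
  "deltas": [
    [[0,0,0,0,0,0],[0,0,0,0,0,0],[0,0,0,0,0,0],[0,0,0,0,0,0],[0,0,0,0,0,0],[0,0,-0.5,0,0,0],[0,0,-0.5,0,0,0],[0,0,-0.5,0,0,0],[0,0,-0.5,0,0,0],[0,0,0,0,0,0]]
  ],
  "gripper": 0
}}

```text
t: 4.47
tool_pos: [0.5081, 0.0972, 0.0888]
orientation: [-1.484, -2.766, 0.002]
force: [-0.1, 0.6, -0.2]
opening: 0.0465
gripper_force: 0.0
```

Request:
{"fn": "arm_command", "kwargs": {
  "deltas": [
    [[0,0,0,0,0,0],[0,0,0,0,0,0],[0,0,0,0,0,0],[0,0,0,0,0,0],[0,0,0,0,0,0],[0,0,0,0,0,0],[0,0,0,0,0,0]]
  ],
  "gripper": -1,
  "squeeze": 20
}}

```text
t: 5.05
tool_pos: [0.5093, 0.0972, 0.0908]
orientation: [1.485, 2.768, -0.0]
force: [-1.5, -1.0, 2.2]
opening: 0.013
gripper_force: 20.0
```

```bash
python3 - <<'E'
from h import *
s=st();print(s['wrist_torque'])
E
```

```text
t5.05 pos [0.5093 0.0972 0.0908] psi 33.6 z [ 0. -0. -1.] q [ 0.09 -0.02  1.83 -0.    1.34 -0.5 ] F [-1.5 -1.   2.2] op 0.0130 gf 20.0
[-0.17405144  0.22747869 -0.15068612]
```

The opening is 13.0 mm, so I have the flat. Now I turn it to the mark, 33.6° → −5°.

Request:
{"fn": "arm_command", "kwargs": {
  "deltas": [
    [[0,0,0,0,0,0],[0,0,0,0,0,-3.6],[0,0,0,0,0,-5],[0,0,0,0,0,-5],[0,0,0,0,0,-5],[0,0,0,0,0,-5],[0,0,0,0,0,-5],[0,0,0,0,0,-5],[0,0,0,0,0,-5],[0,0,0,0,0,0],[0,0,0,0,0,0],[0,0,0,0,0,0]]
  ],
  "squeeze": 40
}}

```text
t: 6.05
tool_pos: [0.5086, 0.0978, 0.0907]
orientation: [-2.314, -2.123, 0.001]
force: [-5.0, 1.7, 4.9]
opening: 0.0125
gripper_force: 40.0
```

```bash
python3 - <<'E'
from h import *
s=st();print(s['wrist_torque'])
E
```

```text
t6.05 pos [0.5086 0.0978 0.0907] psi -5.0 z [-0.001  0.001 -1.   ] q [ 0.09 -0.02  1.83  0.    1.34  0.18] F [-5.   1.7  4.9] op 0.0125 gf 40.0
[ 0.19012517  0.94300954 -0.03745915]
```

It is pinched on the flat and facing home. I release, rise and check it, then go on to view the collar.

Request:
{"fn": "arm_command", "kwargs": {
  "deltas": [
    [[0,0,0,0,0,0],[0,0,0,0,0,0],[0,0,0,0,0,0],[0,0,0,0,0,0],[0,0,2,0,0,0],[0,0,3,0,0,0],[0,0,3,0,0,0],[0,0,3,0,0,0],[0,0,1,0,0,0],[0,0,0,0,0,0],[0,0,0,0,0,0]]
  ],
  "gripper": 0.2
}}

```text
t: 6.97
tool_pos: [0.5095, 0.0973, 0.2102]
orientation: [2.316, 2.121, 0.001]
force: [-0.5, 0.0, -0.8]
opening: 0.0556
gripper_force: 0.0
```

```bash
python3 - <<'E'
from h import *
st();W=eyes.camera_model('wrist');np.save('w4m.npy',W,allow_pickle=True);save('wrist','w4.png')
T=eyes.camera_model('top');S=eyes.camera_model('scene')
for p in((334,234),(329,207),(375,253),(331,202),(340,226)):print(p,atz(T,p,.01).round(3))
# real tip offset candidates from s3/w3
W3=np.load('w3m.npy',allow_pickle=True).item()
c=np.array([.5092,.0973,.1106]);x=np.array([-.553,.833,0])
for h in(0,.01,.02,.025,.03): print(h,'wrist row',[proj(W3,c+x*e+[0,0,h])[1].round(1) for e in(.0075,0)],'scene row',[proj(S,c-x*e+[0,0,h])[1].round(1) for e in(.0075,0)])
E
```

```text
t6.97 pos [0.5095 0.0973 0.2102] psi -5.0 z [ 0.001  0.    -1.   ] q [ 0.09 -0.1   1.68 -0.    1.56  0.18] F [-0.5  0.  -0.8] op 0.0556 gf 0.0
(334, 234) [ 0.452 -0.204  0.01 ]
(329, 207) [ 0.54  -0.187  0.01 ]
(375, 253) [ 0.392 -0.339  0.01 ]
(331, 202) [ 0.556 -0.193  0.01 ]
(340, 226) [ 0.478 -0.223  0.01 ]
0 wrist row [np.float64(222.1), np.float64(233.7)] scene row [np.float64(186.1), np.float64(184.5)]
0.01 wrist row [np.float64(227.3), np.float64(239.4)] scene row [np.float64(183.6), np.float64(182.0)]
0.02 wrist row [np.float64(233.1), np.float64(245.7)] scene row [np.float64(181.1), np.float64(179.5)]
0.025 wrist row [np.float64(236.2), np.float64(249.2)] scene row [np.float64(179.9), np.float64(178.2)]
0.03 wrist row [np.float64(239.5), np.float64(252.7)] scene row [np.float64(178.6), np.float64(177.0)]
```

Request:
{"fn": "arm_command", "kwargs": {
  "deltas": [
    [[0,-3.5,0,0,0,3],[0,-3.5,0,0,0,3],[0,-3.5,0,0,0,3],[0,-3.5,0,0,0,3],[0,-3.5,0,0,0,3],[0,-3.5,0,0,0,3],[0,-3.5,0,0,0,3],[0,-3.5,0,0,0,3],[0,-3.5,0,0,0,3],[0,-3.5,0,0,0,3],[0,-3.5,0,0,0,2.3],[0,0,0,0,0,0]]
  ]
}}

```text
t: 8.02
tool_pos: [0.5069, -0.2927, 0.2069]
orientation: [-1.636, -2.678, 0.003]
force: [0.7, 0.2, 0.5]
opening: 0.0562
gripper_force: 0.0
```

Request:
{"fn": "arm_command", "kwargs": {
  "deltas": [
    [[0,0,0,0,0,0],[0,0,0,0,0,0]]
  ]
}}

```text
t: 8.18
tool_pos: [0.5083, -0.2869, 0.2082]
orientation: [-1.635, -2.678, -0.001]
force: [-0.5, 0.4, 0.2]
opening: 0.0562
gripper_force: 0.0
```

```bash
python3 - <<'E'
from h import *
st();W=eyes.camera_model('wrist');np.save('w5m.npy',W,allow_pickle=True);b=save('wrist','w5.png')
p=proj(W,[.507,-.2925,.02]);print(p);x,y=np.clip(p.astype(int)-[40,45],0,[480,330])
a=cv2.imread('pics/w4.png');p4=proj(np.load('w4m.npy',allow_pickle=True).item(),[.509,.098,.13]);x4,y4=np.clip(p4.astype(int)-[40,45],0,[480,330]);print(x,y,x4,y4)
cv2.imwrite('pics/c5.png',np.hstack([cv2.resize(a[y4:y4+90,x4:x4+80],(400,450),interpolation=cv2.INTER_CUBIC),cv2.resize(b[y:y+90,x:x+80],(400,450),interpolation=cv2.INTER_CUBIC)]))
E
```

```text
t8.18 pos [ 0.5083 -0.2869  0.2082] psi 27.2 z [-0.003  0.003 -1.   ] q [-0.6   0.08  1.5   0.    1.56 -1.08] F [-0.5  0.4  0.2] op 0.0562 gf 0.0
[280.04136143 182.83024801]
240 137 242 156
```

View pics/c5.png

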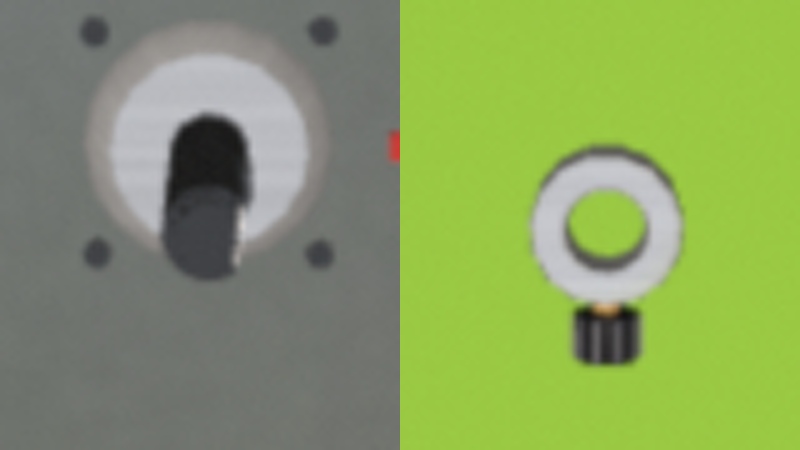

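The left crop shows the flat's edge on the right, (247,193)–(238,265), facing the mark. The right crop shows the aluminium collar's ring centred at (607,228), with its knob straight below at (607,335), square to the fingers.

```bash
python3 - <<'E'
from h import *
W4=np.load('w4m.npy',allow_pickle=True).item();W=np.load('w5m.npy',allow_pickle=True).item();T=eyes.camera_model('top');S=eyes.camera_model('scene')
g=lambda x,y:(242+x/5-.5,156+y/5-.5)
a=atz(W4,g(247,193),.138);b=atz(W4,g(238,265),.138);d=b-a;print(d,np.linalg.norm(d),np.degrees(np.arctan2(d[0],-d[1])))
b4=g(208,147);W1=np.load('w1m.npy',allow_pickle=True).item();W2=np.load('w2m.npy',allow_pickle=True).item()
print('boss',atz(W4,b4,.07))
k=lambda x,y:(240+x/5-.5,137+y/5-.5)
c=atz(W,k(207,228),.02);kn=atz(W,k(207,335),.0175)
ct=(340+175/8-.5,198+158/7.895-.5);cs=(190+168/8-.5,270+136/7.895-.5)
print('collar',c,tri([(W,k(207,228)),(T,ct),(S,cs)]),kn,np.degrees(np.arctan2(*(kn-c)[1::-1])))
# fine: ring fit
im=cv2.imread('pics/w5.png');hsv=cv2.cvtColor(im,cv2.COLOR_BGR2HSV);m=((hsv[...,1]<60)&(hsv[...,2]>140)).astype(np.uint8);m[:150]=0;m[:,:255]=0;m[:,320:]=0;m[200:]=0
cn=max(cv2.findContours(m,cv2.RETR_EXTERNAL,cv2.CHAIN_APPROX_NONE)[0],key=len);e=cv2.fitEllipse(cn);print(e,atz(W,e[0],.02))
st()
E
```

```text
[-0.00247473 -0.01201334  0.        ] 0.012265585874819934 -11.640036884983761
boss [0.5098607  0.09963211 0.07      ]
collar [ 0.50749158 -0.29128286  0.02      ] (array([ 0.50682095, -0.29267593,  0.01696682]), [np.float64(0.0012564016382026874), np.float64(0.00023354182936538654), np.float64(0.0014602395826082638)]) [ 0.51939773 -0.31457791  0.0175    ] -62.928321160316884
((280.725830078125, 182.47067260742188), (28.884328842163086, 29.119131088256836), 101.63735961914062) [ 0.50751095 -0.29176218  0.02      ]
t8.23 pos [ 0.5086 -0.2865  0.2088] psi 27.3 z [-0.002  0.002 -1.   ] q [-0.6   0.08  1.5   0.    1.56 -1.08] F [-0.6 -0.3  0.1] op 0.0556 gf 0.0
```

The flat is within a few degrees of the mark, since the same view bias appeared in the earlier measurement. I go down on the collar, with real fingertips about 27 mm above the reported TCP.

Request:
{"fn": "arm_command", "kwargs": {
  "deltas": [
    [[-0.1,-0.5,-3.5,0,0,0],[0,0,-3.5,0,0,0],[0,0,-3.5,0,0,0],[0,0,-3.5,0,0,0],[0,0,-3.0,0,0,0],[0,0,-2,0,0,0],[0,0,-1.0,0,0,0],[0,0,-1.0,0,0,0],[0,0,0,0,0,0],[0,0,0,0,0,0]]
  ]
}}

```text
t: 9.07
tool_pos: [0.5089, -0.2926, 0.0014]
orientation: [1.634, 2.682, -0.0]
force: [0.1, -0.4, 0.2]
opening: 0.0558
gripper_force: 0.0
```

```bash
python3 - <<'E'
from h import *
st()
E
```

```text
t9.07 pos [ 0.5089 -0.2926  0.0014] psi 27.3 z [ 0.001 -0.    -1.   ] q [-0.61  0.26  1.7   0.    1.18 -1.09] F [ 0.1 -0.4  0.2] op 0.0558 gf 0.0
```

Request:
{"fn": "arm_command", "kwargs": {
  "deltas": [
    [[-0.15,0.05,-0.6,0,0,0],[0,0,-0.5,0,0,0],[0,0,-0.4,0,0,0],[0,0,-0.3,0,0,0],[0,0,-0.2,0,0,0],[0,0,0,0,0,0]]
  ]
}}

```text
t: 9.57
tool_pos: [0.5064, -0.292, -0.02]
orientation: [-1.635, -2.682, -0.0]
force: [0.1, 0.0, 0.0]
opening: 0.0558
gripper_force: 0.0
```

Request:
{"fn": "arm_command", "kwargs": {
  "deltas": [
    [[0,0,0,0,0,0],[0,0,0,0,0,0],[0,0,0,0,0,0],[0,0,0,0,0,0],[0,0,0,0,0,0],[0,0,0,0,0,0]]
  ],
  "gripper": -1,
  "squeeze": 25
}}

```text
t: 10.07
tool_pos: [0.507, -0.2923, -0.0192]
orientation: [1.635, 2.682, -0.0]
force: [0.2, -0.5, 0.8]
opening: 0.0344
gripper_force: 25.0
```

The opening reads 34.4 mm against 36 mm for the collar. I lift and check how it sits.

Request:
{"fn": "arm_command", "kwargs": {
  "deltas": [
    [[0,0,0.5,0,0,0],[0,0,1,0,0,0],[0,0,2,0,0,0],[0,0,3,0,0,0],[0,0,3,0,0,0],[0,0,3.5,0,0,0],[0,0,3.5,0,0,0],[0,0,3,0,0,0],[0,0,1,0,0,0],[0,0,0,0,0,0],[0,0,0,0,0,0]]
  ]
}}

```text
t: 10.98
tool_pos: [0.5067, -0.2922, 0.1853]
orientation: [1.635, 2.682, -0.0]
force: [0.2, 0.2, -1.3]
opening: 0.0342
gripper_force: 25.0
```

```bash
python3 - <<'E'
from h import *
s=st();W=eyes.camera_model('wrist');np.save('w6m.npy',W,allow_pickle=True);b=save('wrist','w6.png')
c=s['tool_pos'];print(proj(W,c),proj(W,c+[0,0,.041]),proj(W,c+[0,0,.021]))
cv2.imwrite('pics/c6.png',cv2.resize(b[200:300,213:353],(700,500),interpolation=cv2.INTER_CUBIC))
E
```

```text
t10.98 pos [ 0.5067 -0.2922  0.1853] psi 27.3 z [ 0. -0. -1.] q [-0.61  0.09  1.54 -0.    1.52 -1.09] F [ 0.2  0.2 -1.3] op 0.0342 gf 25.0
[282.76323557 233.70830643] [282.67352495 261.46603674] [282.72196549 246.47499271]
```

View pics/c6.png

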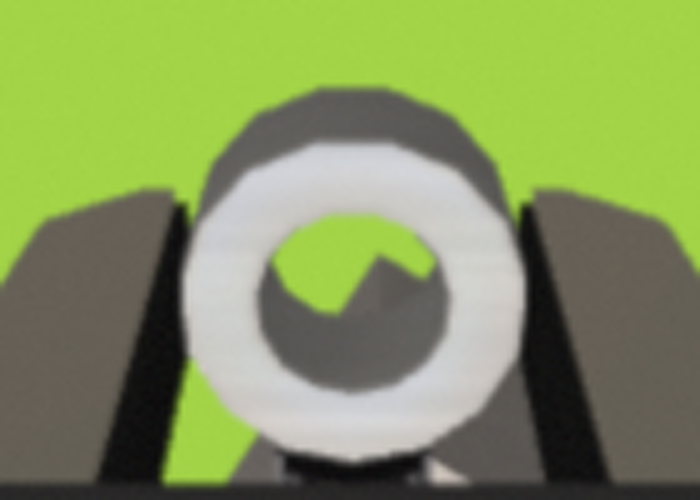

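The collar hangs level and centred between the pads: bore centre at crop (354,303), within 1 mm of the tool axis. The outline is faceted, which explains the 34.4 mm. The knob is straight below. Pinch contact and the wrist views agree on the axis at (0.510, 0.0987). I carry it over and turn it to thumbscrew −5°.

Request:
{"fn": "arm_command", "kwargs": {
  "deltas": [
    [[0,2.0,0.3,0,0,3],[0,3.5,0.3,0,0,5],[0,3.5,0,0,0,5.5],[0.1,3.5,0,0,0,5.5],[0.1,3.5,0,0,0,5.5],[0.1,3.5,0,0,0,5.5],[0.1,3.5,0,0,0,5.5],[0,3.5,0,0,0,5.5],[0,3.5,0,0,0,5.5],[0,3.5,0,0,0,5],[0,3.5,0,0,0,4],[0,2.0,0,0,0,2.2]]
  ]
}}

```text
t: 12.03
tool_pos: [0.5085, 0.101, 0.1883]
orientation: [-0.129, -3.134, -0.001]
force: [-0.1, -0.8, -0.6]
opening: 0.0346
gripper_force: 25.0
```

Request:
{"fn": "arm_command", "kwargs": {
  "deltas": [
    [[0,0,0,0,0,0],[0,0,0,0,0,0],[0,0,0,0,0,0]]
  ]
}}

```text
t: 12.28
tool_pos: [0.5097, 0.0971, 0.1895]
orientation: [-0.139, -3.135, 0.002]
force: [-0.7, -0.3, -0.7]
opening: 0.0341
gripper_force: 25.0
```

```bash
python3 - <<'E'
from h import *
st();W=eyes.camera_model('wrist');np.save('w7m.npy',W,allow_pickle=True);save('wrist','w7.png')
E
```

```text
t12.28 pos [0.5097 0.0971 0.1895] psi 84.9 z [-0.003 -0.001 -1.   ] q [ 0.09 -0.09  1.71 -0.    1.53 -1.39] F [-0.7 -0.3 -0.7] op 0.0341 gf 25.0
```

Request:
{"fn": "arm_command", "kwargs": {
  "deltas": [
    [[0.1,0.15,-2,0,0,0],[0,0,-2.2,0,0,0],[0,0,-1.2,0,0,0],[0,0,-0.6,0,0,0],[0,0,0,0,0,0],[0,0,0,0,0,0],[0,0,0,0,0,0],[0,0,0,0,0,0]]
  ]
}}

```text
t: 13.0
tool_pos: [0.5127, 0.0993, 0.133]
orientation: [0.138, 3.136, 0.0]
force: [0.3, -0.1, -1.0]
opening: 0.0344
gripper_force: 25.0
```

```bash
python3 - <<'E'
from h import *
for i in range(4): st();W=eyes.camera_model('wrist');b=save('wrist','w8.png')
np.save('w8m.npy',W,allow_pickle=True)
E
```

```text
t13.00 pos [0.5127 0.0993 0.133 ] psi 85.0 z [ 0.002  0.    -1.   ] q [ 0.09 -0.05  1.77 -0.    1.42 -1.39] F [ 0.3 -0.1 -1. ] op 0.0344 gf 25.0
t13.05 pos [0.5126 0.0993 0.1328] psi 85.0 z [ 0.002  0.    -1.   ] q [ 0.09 -0.05  1.77 -0.    1.42 -1.39] F [-0.7  0.3 -0.4] op 0.0342 gf 25.0
t13.10 pos [0.5124 0.0994 0.1326] psi 85.0 z [ 0.002  0.    -1.   ] q [ 0.09 -0.05  1.78  0.    1.42 -1.39] F [-0.6 -0.5 -0.5] op 0.0343 gf 25.0
t13.15 pos [0.5123 0.0994 0.1324] psi 85.0 z [ 0.001  0.    -1.   ] q [ 0.09 -0.05  1.78 -0.    1.42 -1.39] F [ 1.  -0.7 -0.6] op 0.0344 gf 25.0
```

Request:
{"fn": "arm_command", "kwargs": {
  "deltas": [
    [[0,0,0,0,0,0],[0,0,0,0,0,0],[0,0,0,0,0,0],[0,0,0,0,0,0],[0,0,0,0,0,0],[0,0,0,0,0,0]]
  ]
}}

```text
t: 13.7
tool_pos: [0.5117, 0.0993, 0.1315]
orientation: [-0.138, -3.138, 0.0]
force: [-0.3, -0.3, -1.7]
opening: 0.0341
gripper_force: 25.0
```

```bash
python3 - <<'E'
from h import *
st();W=eyes.camera_model('wrist');b=save('wrist','w9.png');np.save('w9m.npy',W,allow_pickle=True)
s=monitor.read_state();h=cv2.cvtColor(b,cv2.COLOR_BGR2GRAY)
print('pred collar top ctr',proj(W,s['tool_pos']+[-.0006,0,.0405]),'pred tip',proj(W,[.510,.0987,.14]))
# print downsampled brightness around bore
print(h[234:292:3,240:328:3])
E
```

```text
t13.70 pos [0.5117 0.0993 0.1315] psi 85.0 z [-0. -0. -1.] q [ 0.09 -0.05  1.78 -0.    1.42 -1.39] F [-0.3 -0.3 -1.7] op 0.0341 gf 25.0
pred collar top ctr [282.5422784  259.45088259] pred tip [281.50668387 235.52735851]
[[127 127 127 125 115  90  96 122 196 207 209 208 208 207 207 208 209 209
  211 211 210 188 103  89  96 127 126 125 125 125]
 [123 117 117 125 123  94 112 203 206 205 204 203 202 202 201 202 201 202
  204 205 206 207 189  99  92 127 124 117 117 121]
 [103 104 100  81 112 108 193 202 201 201 200 199 197 195 195 195 196 197
  200 199 201 203 202 177  92 121  81 102 104 103]
 [103 104  83  23 101 186 200 201 198 197 196 192 177 141 141 145 162 185
  194 199 199 200 203 202 174  93  20  97 104 104]
 [104 104  49  22 149 202 202 202 201 196 178 134 123 106 106 109 124 124
  135 188 201 201 202 203 201 108  19  72 104 103]
 [104 102  25  32 187 201 200 198 197 178 127 124 124  98  93 111 124 124
  124 125 188 197 199 200 200 164  19  44 103 104]
 [104  93  16  67 200 206 206 204 197 107 125 125 125  98  93 113 125 123
  124 124 121 202 204 206 206 195  32  23 100 104]
 [10
[... 921 characters left out ...]
121 110 104 105 112 124
  198 207 207 204 200 197 164 121  38  14  14  18]
 [ 15  14  15 100 124 127 189 196 197 199 200 202 203 200 190 192 201 203
  202 201 199 195 195 184 121 120  81  14  17  18]
 [ 17  17  16 118 122 121 142 194 200 202 204 204 205 206 206 206 206 205
  204 203 199 198 190 131 119 120 105  15  13  17]
 [ 15  15  24 122 122 122 123 126 181 201 204 205 206 207 208 208 207 207
  206 204 201 163 121 121 121 121 117  18  18  17]
 [ 17  14  49 122 121 121 123 123 120 144 190 196 198 198 200 200 199 198
  195 186 132 121 119 119 119 121 119  23  16  16]
 [ 16  14  73 121 122 121 123 120 120 117  36  45  88 120 164 151 112  78
   35  52 121 118 118 118 119 120 120  48  15  14]]
```

The bore is centred on the tool and the red line lies along column 282, square to it. Small correction, then a slow descent onto the shaft.

Request:
{"fn": "arm_command", "kwargs": {
  "deltas": [
    [[-0.1,-0.05,-0.4,0,0,0],[0,0,-0.3,0,0,0],[0,0,-0.3,0,0,0],[0,0,-0.2,0,0,0],[0,0,-0.2,0,0,0],[0,0,0,0,0,0],[0,0,0,0,0,0]]
  ]
}}

```text
t: 14.33
tool_pos: [0.5106, 0.0988, 0.1174]
orientation: [-0.138, -3.138, 0.0]
force: [0.4, -1.3, -1.7]
opening: 0.0344
gripper_force: 25.0
```

Request:
{"fn": "arm_command", "kwargs": {
  "deltas": [
    [[0,0,-0.3,0,0,0],[0,0,-0.3,0,0,0],[0,0,-0.3,0,0,0],[0,0,-0.2,0,0,0],[0,0,0,0,0,0]]
  ]
}}

```text
t: 14.75
tool_pos: [0.5103, 0.0988, 0.1058]
orientation: [-0.138, -3.138, 0.0]
force: [0.2, -0.3, -0.7]
opening: 0.0341
gripper_force: 25.0
```

Request:
{"fn": "arm_command", "kwargs": {
  "deltas": [
    [[0,0,-0.3,0,0,0],[0,0,-0.3,0,0,0],[0,0,-0.3,0,0,0],[0,0,-0.3,0,0,0],[0,0,-0.2,0,0,0],[0,0,0,0,0,0],[0,0,0,0,0,0]]
  ]
}}

```text
t: 15.33
tool_pos: [0.5106, 0.0988, 0.0924]
orientation: [-0.138, -3.138, 0.0]
force: [0.2, 0.2, -0.7]
opening: 0.034
gripper_force: 25.0
```

```bash
python3 - <<'E'
from h import *
st();W=eyes.camera_model('wrist');b=save('wrist','w10.png');a=save('scene','s10.png')
cv2.imwrite('pics/c10.png',np.hstack([cv2.resize(b[190:310,203:363],(400,300),interpolation=cv2.INTER_CUBIC),cv2.resize(a[150:225,250:350],(400,300),interpolation=cv2.INTER_CUBIC)]))
E
```

```text
t15.33 pos [0.5106 0.0988 0.0924] psi 85.0 z [-0. -0. -1.] q [ 0.09 -0.02  1.82  0.    1.34 -1.39] F [ 0.2  0.2 -0.7] op 0.0340 gf 25.0
```

View pics/c10.png

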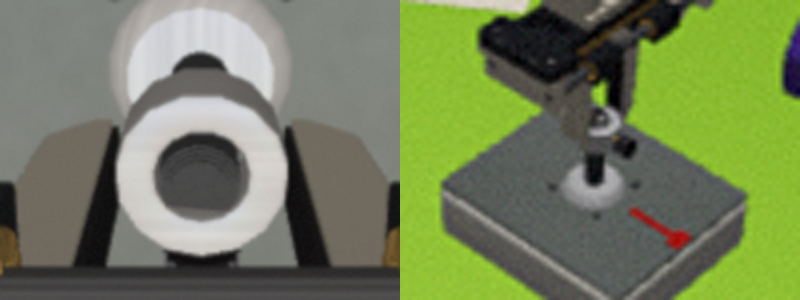

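In the wrist crop the shaft end sits concentric in the bore at (205,180), with the flat edge on the knob side. The scene crop shows the collar level on the shaft at (603,122) and its knob at (625,147), pointing along the red mark. There is no side load. I hand it in.

```bash
python3 -c "
from plant import ticket
print(ticket.close_job())"
```

```text
the job is handed in; nothing more can be done
None
```

I've handed the job in, but no verdict came back: the flat is turned to the red mark (measured within a few degrees), and I'm holding the collar level round the shaft, its thumbscrew over the flat about half-way up.

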